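# Seat the spacer ring in its case and close the lid

## Task

Raise the lid of the blue parts case until its folding stay locks and holds it open by itself, then slide the steel spacer ring over the plate, without lifting it off, until it drops into the round pocket. Then press down on the red crossbar at the stay's joint to break the lock and let the lid come down fully shut without slamming. Leave the wrench, the can and the bevel gear where they are.

Things in the scene. Friction and masses are not known exactly. Their poses are not given: they have to be found in the camera images.
- case: blue steel parts case fixed to the bench, 190 deep (its x) x 300 wide (its y) x 110 mm high. Origin: centre of its underside; x points from the front (handle side, facing the robot) to the hinge side, y to its left, z up. Walls 8 mm. A grey plate fills the opening (174 x 284 mm), its top 94 mm above the bench, 16 mm below the rim; the round pocket is cut in it.
- lid (a joint): lid angle: 0 shut, grows as the front edge rises, about 1.39 with the stay locked, 1.40 at most. Plate 190 x 300 x 6 mm, 1.3 kg; lifting it at the handle takes 6 N plus a hinge damper's drag (10 N in all at 0.5 rad/s). Let go unlocked it sinks shut by itself (up to 0.7 rad/s, about 3 s from 1.0); from about 1.25 up the stay's spring opens it the rest of the way.
- lid_handle (a point): centre of the steel handle bar (14 mm diameter, 130 mm long, along the case's y), 45 mm in front of the lid's front edge, on a flat bracket at each end; 235 mm from the hinge axis, 3 mm above it when shut (115 mm above the bench). It can be pinched from above or lifted from below: 38 mm are free between bar and lid.
- lid_hinge (a point): fixed point at the middle of the lid's hinge axis, 112 mm above the bench and 95 mm behind the case's centre; the axis runs along the case's y.
- stay (a joint): angle of the folding stay's knee: 0 folded (lid shut), 1.89 the two links straight, about 2.02 locked against its stop past straight. A spring in the knee urges it towards the lock. Both links are 84 mm long, on the outside of the case's left (+y) end.
- knee (a point): middle of the red crossbar at the stay's knee: 18 mm diameter, along the case's y, from 16 to 82 mm outside the case's left end. Height 34 mm with the lid shut, 134 mm locked. About 8 N down breaks the lock; the spring brings it back until it is below 90 mm (lid below 0.95), then the lid sinks by itself. From 134 to 85 mm it also moves 15 mm to the case's +x; doing so in 1.5 s takes about 12 N.
- pocket (a point): centre of the mouth of the round pocket, in the plane of the plate's top (94 mm above the bench): 95 mm diameter, 5 mm deep, flat bottom, small bevel, at x = -20 mm, y = -78 mm of the case.
- ring: loose flat steel spacer ring lying on the plate inside the case: 90 mm outer diameter, 46 mm hole, 10 mm thick, 0.38 kg. Origin: centre of its underside; z up. On the plate it lies level with the pocket point, seated 5 mm below it, standing 5 mm proud of the plate. Shut fingers fit into its hole to drag it.
- wrench: loose steel wrench, 200 mm long, to leave alone. Origin: underside, x along it.
- grease: loose green can with a pale top, 72 mm diameter, 90 mm high, to leave alone. Origin: centre of its underside.
- gear: loose dark bevel gear, 84 mm diameter, 45 mm high, to leave alone. Origin: centre of its underside.

How it is judged:
By the outcome, as a careful person would: the job done as asked, in the order asked, and still so for the second after the job is handed in, with the robot touching nothing.
It also fails if it takes over 72 s, if anything falls off the work surface, if the arm or the gripper's body presses on something with over 40 N, if the wrist force passes 120 N, or if a joint passes its speed limit or range.

## Robot

A 6-joint arm with a two-finger parallel gripper is mounted at the origin on the work surface. World frame = base frame: x ahead of the robot, y to its left, z up, the work surface at z = 0. Lengths are in m, angles in rad, forces in N, time in s.
With the tool pointing down it reaches from about 0.225 to 0.875 m from the base axis. Payload 3.4 kg.
Tool frame: the origin (TCP) lies on the centre line of the jaws, within the pads' length; the fingertips stand 17 mm ahead of it and the grasp point (between the pads) lies 2 mm behind it; z points along the fingers, y is the line along which they close (so a half turn about z gives the same grasp; the last joint's range is limited). The gripper opens to 85 mm and grips with 20 to 120 N. Pads are 22 mm wide; open, the fingers measure 114 mm over their backs; the gripper's body (76 mm by 85 mm) begins 54 mm behind the grasp point. The pads swing forward as they close: fully open they stand 13 mm farther back than shut.
Start: joints at [1.173, 0.276, 1.505, -0, 1.361, -0.121], TCP at [0.157, 0.553, 0.248] pointing down, gripper open.
Joint ranges: [-2.89, 2.89], [-0.75, 2.08], [0.22, 2.7], [-1.18, 4.32], [0.11, 2.71], [-2.7, 2.7]. Speed limits (rad/s): [2.57, 2.57, 3.14, 3.14, 3.14, 3.14].

## Interface

Orientations are given as a unit quaternion [w, x, y, z].
In Python, from rig import manip gives the robot as it stands.
- The arm moves only by the tool move_arm, never from a script. Its argument "steps" is one flat list of numbers, 7 for each row, row after row: the turn, a rotation vector about the world's x, y, z normalised to -1 to 1, where 1 is 360 degrees, then the shift along the world's x, y, z normalised to -1 to 1, where 1 is 1 m, then the opening, from -1 (shut) to 1 (fully open). A call has exactly 10 rows; each row is the pose to reach, as a shift and turn from the pose commanded when the call began, turning the shorter way round; what a row does not reach only later rows make up. A row lasts 1/10 s, in which the tool goes at most 50 mm and 8.59 degrees, less where a joint would pass 70% of its speed; a pose out of reach is approached as far as the arm can. A call with a number of a shift or a turn outside -1 to 1 is refused whole. A call with a gripper value outside its range is refused whole. The fingers move at their own pace and stop on an object; "squeeze" is the grip in N (left out, the last holds). Time passes only in rows, so rows that repeat a pose let the fingers close, or fill a call up. It gives the time, the measured TCP pose, the force, the opening and the grip force at its end, in the units of the state.
- manip.get_state(): the state, without advancing time (a new reading comes with each control period).
- manip.get_image(name): name is "side" or "top" or "wrist"; returns a dict with "pixels" (400x640x3 uint8, blue, green, red), "fx", "fy", "cx", "cy" (pixels), "D" ([k1, k2, p1, p2, k3] as OpenCV has them; the pictures are not rectified), "R" (3x3) and "t" (3): a world point X has camera coordinates R X + t. Camera axes: x right, y down, z forward; pixel columns grow to the right and rows downward; lengths in m; the calibration is good to about 2 mm. A picture is of the moment at which its call begins. There is no depth.
- manip.sign_off(): hands the job in; it is judged then, once.
The state is a dict: "clock": time; "qpos": joint angles; "qd": joint speeds; "effort": joint torques, N m; "position": TCP position; "ee_rot": TCP orientation; "contact_force": force on the tool from outside, world axes, zero at the start; "moment": the same for the moment, N m; "width": finger opening in m; "gripper_force": force on a finger pad.
Only numpy, scipy, OpenCV 4.12 (cv2) and the standard library are available. Lean on these libraries where they do the work, as an engineer would, in place of code of your own. Each camera call takes 0.05 s, during which the arm holds its last target. There are 200 camera calls.

## Working session

There is one attempt and no reset: what is moved stays moved. The work goes in short steps, Python scripts to look and compute and a tool call to move; the robot and the scene stay as the last step left them, time stands still between calls to the robot, and variables do not carry over. Pictures are saved under pics/ and viewed, at most 10 in all, crops included, and the job is handed in when it is done.

Besides the shell and the picture viewer there is one more tool, called after "Emit:" as name(argument=value, ...) on one line, values as JSON. move_arm: Moves the arm, as the interface text tells. Scaled input: -1 to 1 covers 1 m each way for a shift and 360 degrees each way for a turn. Its arguments: {"type":"object","properties":{"steps":{"type":"array"},"squeeze":{"type":"number"}},"required":["steps"]}

```bash
mkdir -p pics; ls; cat > h.py <<'E'
import numpy as np, cv2
from rig import manip
def grab(n,f):
    im=manip.get_image(n); p=np.ascontiguousarray(np.array(im["pixels"],dtype=np.uint8)); cv2.imwrite(f,p); im["pixels"]=p
    im["K"]=np.array([[im["fx"],0,im["cx"]],[0,im["fy"],im["cy"]],[0,0,1.]]); im["R"]=np.array(im["R"]);im["t"]=np.array(im["t"]);im["D"]=np.array(im["D"]);return im
def ray(im,uv):
    q=cv2.undistortPoints(np.array(uv,float).reshape(-1,1,2),im["K"],im["D"]).reshape(-1,2)
    d=np.c_[q,np.ones(len(q))]@im["R"]; return -im["R"].T@im["t"],d
def onz(im,uv,z):
    c,d=ray(im,uv); return c+d*((z-c[2])/d[:,2])[:,None]
def proj(im,X):
    return cv2.projectPoints(np.array(X,float).reshape(-1,1,3),cv2.Rodrigues(im["R"])[0],im["t"],im["K"],im["D"])[0].reshape(-1,2)
E
python3 - <<'E'
from h import *
import pickle
d={n:grab(n,f"pics/{n}0.png") for n in("top","side")}
pickle.dump(d,open("im0.pkl","wb"))
for n in d: print(n,-d[n]["R"].T@d[n]["t"],d[n]["R"][2])
s=manip.get_state();print(s)
E
```

```text
pics
top [0.44884081 0.01804033 1.11590414] [ 0.16562931  0.01740818 -0.98603443]
side [0.55134317 0.86102004 0.72143661] [ 0.05864895 -0.8031427  -0.59289299]
{'clock': 0.1, 'qpos': array([ 1.17302187e+00,  2.76530306e-01,  1.50599675e+00,  4.00602197e-06,
        1.36071428e+00, -1.21011936e-01]), 'qd': array([ 1.77655003e-04, -1.06268797e-03, -4.07385196e-03,  9.45260149e-04,
        1.48528032e-05, -2.01490427e-03]), 'effort': array([ 1.30644992e-03, -4.17695940e+01, -2.46407264e+01, -4.60405431e-05,
        5.61139779e-03,  6.59312562e-06]), 'position': array([0.15695238, 0.55270442, 0.24753092]), 'ee_rot': array([-2.13332654e-04,  1.37940399e-01,  9.90440188e-01, -7.96264539e-04]), 'contact_force': array([ 0.00372648, -0.09659911, -0.46233053]), 'moment': array([ 0.0300601 ,  0.01524183, -0.03808045]), 'gripper_force': 0.0, 'width': 0.08522235333448307}
```

View pics/top0.png

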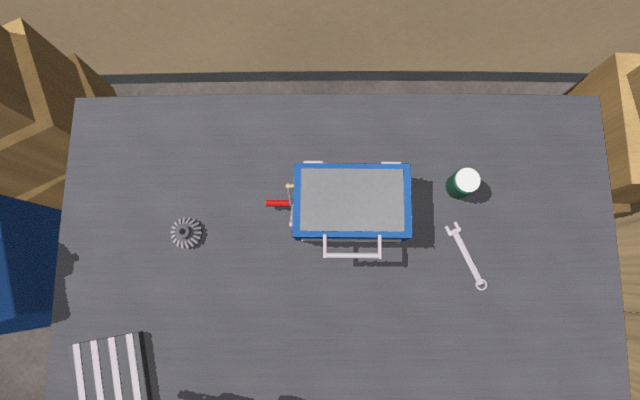

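View pics/side0.png

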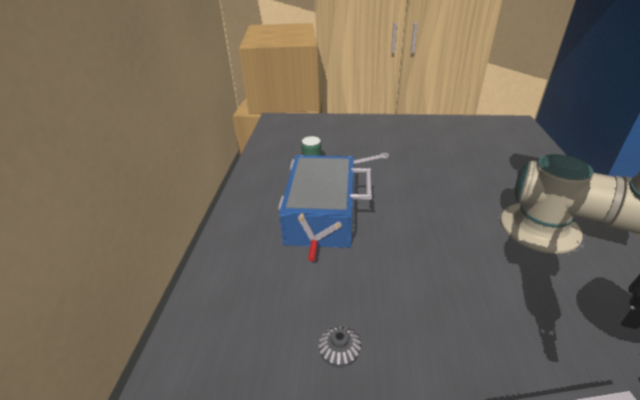

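Top view: the case with its lid shut spans px 292–412 × 162–240, the handle bar is at about (352,256), the red crossbar at (278,203), the gear at (187,233), the can at (465,183) and the wrench at (467,257). The side view agrees, with the knee at (313,250) and the stay folded.

```bash
python3 - <<'E'
from h import *
import pickle
d=pickle.load(open("im0.pkl","rb"));im=d["top"];p=im["pixels"]
hsv=cv2.cvtColor(p,cv2.COLOR_BGR2HSV)
m=cv2.inRange(hsv,(100,120,60),(125,255,255)); m[:, :250]=0;m[:,450:]=0
c=max(cv2.findContours(m,0,1)[0],key=cv2.contourArea)
P=onz(im,c.reshape(-1,2),0.116)[:,:2]
r=cv2.minAreaRect((P*1000).astype(np.float32));print("lid rect",r);print(cv2.boxPoints(r))
# handle: bright pixels below
g=p.min(2)>150; g[:,:300]=0;g[:,410:]=0;g[:252]=0;g[265:]=0
v,u=np.nonzero(g);H=onz(im,np.c_[u,v],.118)[:,:2]
print("handle",cv2.minAreaRect((H*1000).astype(np.float32)),H.mean(0),np.polyfit(H[:,1],H[:,0],1))
for n,z in(("top",.04),("side",.038)):
    q=d[n]["pixels"].astype(int);mm=(q[:,:,2]>110)&(q[:,:,1]<50)&(q[:,:,0]<60)
    v,u=np.nonzero(mm);X=onz(d[n],np.c_[u,v],z)[:,:2];print(n,"knee",X.mean(0),X.min(0),X.max(0),cv2.minAreaRect((X*1000).astype(np.float32)))
E
```

```text
lid rect ((636.3450927734375, -40.18251037597656), (299.8572692871094, 196.54241943359375), 89.56694030761719)
[[ 536.9435   -189.3641  ]
 [ 733.48035  -190.84961 ]
 [ 735.7467    108.999084]
 [ 539.20984   110.48459 ]]
handle ((499.7337951660156, -39.28169250488281), (14.756054878234863, 143.369384765625), 0.07137404382228851) [ 0.49978258 -0.04011572] [0.00131772 0.49983544]
top knee [0.63864361 0.15894617] [0.63862341 0.14572555] [0.63865567 0.18129914] ((638.6395263671875, 163.5123291015625), (0.00011296477168798447, 35.5736083984375), 0.05190495029091835)
side knee [0.64189075 0.18118513] [0.63811064 0.13458   ] [0.6489029  0.19402525] ((639.3836059570312, 165.06153869628906), (60.30402755737305, 9.026123046875), 80.3189468383789)
```

Emit:
move_arm(steps=[0, 0, -0.01, 0.012, -0.02, 0, -0.15, 0, 0, -0.022, 0.035, -0.06, 0, -0.15, 0, 0, -0.036, 0.058, -0.1, 0, -0.15, 0, 0, -0.05, 0.081, -0.14, 0, -0.15, 0, 0, -0.064, 0.104, -0.18, 0, -0.15, 0, 0, -0.078, 0.127, -0.22, 0, -0.15, 0, 0, -0.092, 0.15, -0.26, 0, -0.15, 0, 0, -0.106, 0.173, -0.3, 0, -0.15, 0, 0, -0.12, 0.196, -0.34, 0, -0.15, 0, 0, -0.134, 0.22, -0.38, 0, -0.15], squeeze=30)

```text
clock: 1.1
position: [0.3774, 0.1714, 0.2482]
ee_rot: [-0.0, 0.532, 0.847, 0.0]
contact_force: [0.9, 0.1, -0.5]
width: 0.0363
gripper_force: 0.0
```

Emit:
move_arm(steps=[0, 0, -0.014, 0.024, -0.042, 0, -0.15, 0, 0, -0.028, 0.047, -0.082, 0, -0.15, 0, 0, -0.042, 0.07, -0.122, -0.01, -0.15, 0, 0, -0.056, 0.094, -0.162, -0.02, -0.15, 0, 0, -0.066, 0.112, -0.195, -0.035, -0.15, 0, 0, -0.072, 0.123, -0.213, -0.05, -0.15, 0, 0, -0.072, 0.123, -0.213, -0.07, -0.15, 0, 0, -0.072, 0.123, -0.213, -0.08, -0.15, 0, 0, -0.072, 0.123, -0.213, -0.085, -0.15, 0, 0, -0.072, 0.123, -0.213, -0.085, -0.15])

```text
clock: 2.1
position: [0.4996, -0.0393, 0.1629]
ee_rot: [-0.001, 0.707, 0.707, -0.0]
contact_force: [-1.0, -0.1, 0.5]
width: 0.0364
gripper_force: 0.0
```

Emit:
move_arm(steps=[0, 0, 0, 0, 0, -0.012, -0.15, 0, 0, 0, 0, 0, -0.03, -0.15, 0, 0, 0, 0, 0, -0.043, -0.15, 0, 0, 0, 0, 0, -0.05, -0.15, 0, 0, 0, 0, 0, -0.051, -0.15, 0, 0, 0, 0, 0, -0.051, -0.5, 0, 0, 0, 0, 0, -0.051, -1, 0, 0, 0, 0, 0, -0.051, -1, 0, 0, 0, 0, 0, -0.051, -1, 0, 0, 0, 0, 0, -0.051, -1], squeeze=30)

```text
clock: 3.1
position: [0.5002, -0.0398, 0.113]
ee_rot: [0.0, 0.707, 0.707, 0.0]
contact_force: [-2.3, 0.3, 6.1]
width: 0.0127
gripper_force: 29.7
```

```bash
python3 - <<'E'
import numpy as np
# handle arc relative to shut, hinge 235 mm
a0=np.arctan2(3,235);r=np.hypot(235,3)
for th in np.arange(0,1.45,.05):
    print(round(th,2),np.round([r*np.cos(a0)-r*np.cos(a0+th),r*np.sin(a0+th)-3],1))
E
```

```text
0.0 [0. 0.]
0.05 [ 0.4 11.7]
0.1 [ 1.5 23.4]
0.15 [ 3.1 35.1]
0.2 [ 5.3 46.6]
0.25 [ 8. 58.]
0.3 [11.4 69.3]
0.35 [15.3 80.4]
0.4 [19.7 91.3]
0.45 [ 24.7 101.9]
0.5 [ 30.2 112.3]
0.55 [ 36.2 122.4]
0.6 [ 42.7 132.2]
0.65 [ 49.7 141.6]
0.7 [ 57.2 150.7]
0.75 [ 65.1 159.4]
0.8 [ 73.4 167.7]
0.85 [ 82.2 175.5]
0.9 [ 91.3 182.9]
0.95 [100.7 189.9]
1.0 [110.6 196.4]
1.05 [120.7 202.3]
1.1 [131.1 207.8]
1.15 [141.7 212.7]
1.2 [152.6 217.1]
1.25 [163.7 221. ]
1.3 [175.  224.2]
1.35 [186.5 227. ]
1.4 [198.  229.1]
```

Emit:
move_arm(steps=[0, 0, 0, 0, 0, 0.006, -1, 0, 0, 0, 0.001, 0, 0.016, -1, 0, 0, 0, 0.002, 0, 0.027, -1, 0, 0, 0, 0.003, 0, 0.038, -1, 0, 0, 0, 0.0055, 0, 0.048, -1, 0, 0, 0, 0.008, 0, 0.058, -1, 0, 0, 0, 0.0114, 0, 0.0693, -1, 0, 0, 0, 0.0153, 0, 0.0804, -1, 0, 0, 0, 0.0197, 0, 0.0913, -1, 0, 0, 0, 0.0247, 0, 0.1019, -1], squeeze=40)

```text
clock: 4.1
position: [0.5234, -0.04, 0.2148]
ee_rot: [-0.001, 0.707, 0.707, -0.002]
contact_force: [-3.7, -2.1, -10.3]
width: 0.0124
gripper_force: 38.9
```

Emit:
move_arm(steps=[0, 0, 0, 0.0055, 0, 0.0104, -1, 0, 0, 0, 0.0115, 0, 0.0205, -1, 0, 0, 0, 0.018, 0, 0.0303, -1, 0, 0, 0, 0.025, 0, 0.0397, -1, 0, 0, 0, 0.0325, 0, 0.0488, -1, 0, 0, 0, 0.0404, 0, 0.0575, -1, 0, 0, 0, 0.0487, 0, 0.0658, -1, 0, 0, 0, 0.0575, 0, 0.0736, -1, 0, 0, 0, 0.0666, 0, 0.081, -1, 0, 0, 0, 0.076, 0, 0.088, -1])

```text
clock: 5.1
position: [0.596, -0.0406, 0.3053]
ee_rot: [-0.003, 0.707, 0.707, -0.004]
contact_force: [-15.0, -2.4, 4.5]
width: 0.0125
gripper_force: 38.9
```

Emit:
move_arm(steps=[0, 0, 0, 0.0099, 0, 0.0065, -1, 0, 0, 0, 0.02, 0, 0.0124, -1, 0, 0, 0, 0.0304, 0, 0.0179, -1, 0, 0, 0, 0.041, 0, 0.0228, -1, 0, 0, 0, 0.0519, 0, 0.0272, -1, 0, 0, 0, 0.063, 0, 0.0311, -1, 0, 0, 0, 0.0743, 0, 0.0343, -1, 0, 0, 0, 0.083, 0, 0.0365, -1, 0, 0, 0, 0.091, 0, 0.0381, -1, 0, 0, 0, 0.0945, 0, 0.0388, -1])

```text
clock: 6.1
position: [0.6964, -0.0413, 0.3482]
ee_rot: [0.005, 0.708, 0.707, 0.002]
contact_force: [-8.2, -3.8, 10.7]
width: 0.0126
gripper_force: 43.0
```

```bash
python3 - <<'E'
from h import *
im=grab("side","pics/side1.png")
cv2.imwrite("pics/side1c.png",cv2.resize(im["pixels"][60:300,200:440],None,fx=2.4,fy=2.4))
print(manip.get_state()["contact_force"],manip.get_state()["position"])
q=im["pixels"].astype(int);mm=(q[:,:,2]>110)&(q[:,:,1]<50)&(q[:,:,0]<60)
v,u=np.nonzero(mm);X=onz(im,np.c_[u,v],.137)[:,:2];print("knee",u.mean(),v.mean(),X.mean(0),X.min(0),X.max(0))
E
```

```text
[-4.10261439 -4.07081997 11.99699979] [ 0.69608658 -0.04134552  0.34811388]Traceback (most recent call last):
  File "<stdin>", line 6, in <module>
  File "h.py", line 10, in onz
    c,d=ray(im,uv); return c+d*((z-c[2])/d[:,2])[:,None]
        ~~~^^^^^^^
  File "h.py", line 7, in ray
    q=cv2.undistortPoints(np.array(uv,float).reshape(-1,1,2),im["K"],im["D"]).reshape(-1,2)
      ~~~~~~~~~~~~~~~~~~~^^^^^^^^^^^^^^^^^^^^^^^^^^^^^^^^^^^^^^^^^^^^^^^^^^^^
cv2.error: OpenCV(4.12.0) /io/opencv/modules/calib3d/src/undistort.dispatch.cpp:347: error: (-215:Assertion failed) CV_IS_MAT(_src) && CV_IS_MAT(_dst) && (_src->rows == 1 || _src->cols == 1) && (_dst->rows == 1 || _dst->cols == 1) && _src->cols + _src->rows - 1 == _dst->rows + _dst->cols - 1 && (CV_MAT_TYPE(_src->type) == CV_32FC2 || CV_MAT_TYPE(_src->type) == CV_64FC2) && (CV_MAT_TYPE(_dst->type) == CV_32FC2 || CV_MAT_TYPE(_dst->type) == CV_64FC2) in function 'cvUndistortPointsInternal'
```

View pics/side1c.png

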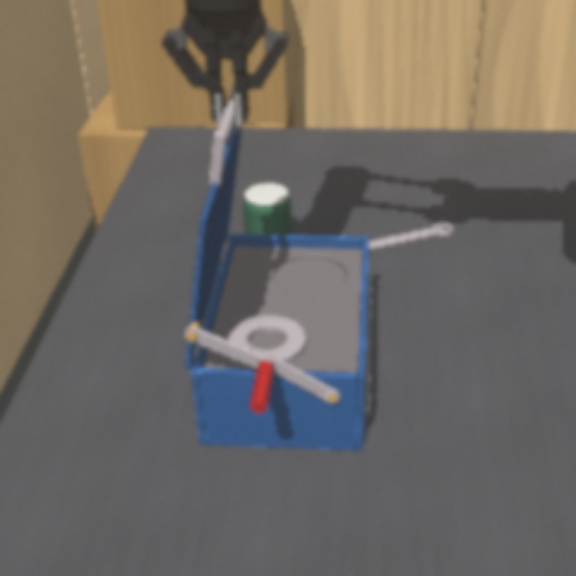

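Lid is up with the stay links straight at the knee. The ring is at crop (268,338), and the pocket outline is visible near (315,275). I'm releasing the handle now and will check that the lid holds.

Emit:
move_arm(steps=[0, 0, 0, 0.001, 0, 0, -0.6, 0, 0, 0, 0.001, 0, 0, -0.15, 0, 0, 0, 0.001, 0, 0, -0.15, 0, 0, 0, 0.001, 0, 0, -0.15, 0, 0, 0, 0, 0, 0.015, -0.15, 0, 0, 0, 0, 0, 0.035, -0.15, 0, 0, 0, 0, 0, 0.06, -0.15, 0, 0, 0, -0.02, 0, 0.07, -0.15, 0, 0, 0, -0.06, 0, 0.075, -0.6, 0, 0, 0, -0.1, 0, 0.07, -1])

```text
clock: 7.15
position: [0.5955, -0.0398, 0.4117]
ee_rot: [0.001, 0.707, 0.707, 0.001]
contact_force: [-0.1, 0.2, 0.8]
width: 0.0079
gripper_force: 0.0
```

Emit:
move_arm(steps=[0, 0, 0, -0.04, 0.02, -0.01, -1, 0, 0, 0, -0.08, 0.04, -0.03, -1, 0, 0, 0, -0.12, 0.06, -0.05, -1, 0, 0, 0, -0.15, 0.08, -0.07, -1, 0, 0, 0, -0.17, 0.1, -0.08, -1, 0, 0, 0, -0.18, 0.11, -0.08, -1, 0, 0, 0, -0.18, 0.11, -0.08, -1, 0, 0, 0, -0.18, 0.11, -0.08, -1, 0, 0, 0, -0.18, 0.11, -0.08, -1, 0, 0, 0, -0.18, 0.11, -0.08, -1])

```text
clock: 8.15
position: [0.4167, 0.0695, 0.3312]
ee_rot: [0.0, 0.708, 0.707, 0.0]
contact_force: [0.0, 0.3, -0.2]
width: 0.0002
gripper_force: 0.0
```

```bash
cat > m.py <<'E'
from h import *
import sys
k=sys.argv[1]
t=grab("top",f"pics/top{k}.png");s=grab("side",f"pics/side{k}.png")
cv2.imwrite(f"pics/both{k}.png",np.hstack([cv2.resize(t["pixels"][120:290,230:440],(700,567))[:,:400],cv2.resize(s["pixels"][100:270,240:410],(400,567),interpolation=cv2.INTER_CUBIC)]) if 0 else np.hstack([cv2.resize(t["pixels"][130:290,260:440],(450,400)),cv2.resize(s["pixels"][110:270,260:400],(350,400))]))
for n,im in(("top",t),("side",s)):
    q=im["pixels"].astype(int);mm=((q[:,:,2]>70)&(q[:,:,1]<.4*q[:,:,2])&(q[:,:,0]<.4*q[:,:,2])).astype(np.uint8)
    N,L,S,C=cv2.connectedComponentsWithStats(mm);i=1+np.argmax(S[1:,4]);v,u=np.nonzero(L==i)
    print(n,"knee px",C[i],S[i])
    X=onz(im,np.c_[u,v],.134)[:,:2];print(X.mean(0),X.min(0),X.max(0))
    b=((q.min(2)>150)*255).astype(np.uint8)
    for c in cv2.findContours(b,0,1)[0]:
        if 50<cv2.contourArea(c)<2500:
            P=onz(im,c.reshape(-1,2),.104)[:,:2];print(" bright",c.reshape(-1,2).mean(0),P.mean(0).round(4),np.ptp(P,0).round(3))
E
python3 m.py 2
```

```text
top knee px [272.  193.5] [260 191  25   6 150]
[0.65125942 0.16027827] [0.64487776 0.13003524] [0.65765236 0.19063218]
 bright [323.74257426 380.20792079] [0.1995 0.0297] [0.089 0.034]
 bright [229.3960396  379.69306931] [0.1976 0.2583] [0.092 0.032]
 bright [ 78.47540984 371.47540984] [0.2063 0.6407] [0.135 0.044]
 bright [ 96.390625  369.9765625] [0.2116 0.594 ] [0.142 0.044]
 bright [114.4962963  368.68888889] [0.2163 0.5474] [0.148 0.048]
 bright [132.69014085 366.48591549] [0.223  0.5011] [0.157 0.047]
 bright [226.01973684 310.5       ] [0.3624 0.2722] [0.168 0.04 ]
 bright [324.27044025 309.93081761] [0.366 0.029] [0.171 0.032]
 bright [465.36477987 253.86792453] [ 0.5037 -0.3248] [0.173 0.097]
 bright [467.51428571 179.25714286] [ 0.6957 -0.341 ] [0.064 0.066]
 bright [287.79577465 192.05633803] [0.6617 0.1239] [0.179 0.019]
 bright [358.         150.34868421] [ 0.7729 -0.0581] [0.016 0.189]
side knee px [308.80412371 220.67010309] [305 211   8  20  97]
[0.65109291 0.15734015] [0.64457537 0.11927062] [0.65785224 0.19256694]
 bright [606.72173913 397.15652174] [0.1334 0.5428] [0.09  0.017]
 bright [518.9125 232.    ] [0.1349 0.1435] [0.048 0.111]
 bright [310.94482759 206.04827586] [0.6578 0.0581] [0.171 0.148]
 bright [369.96969697 158.12121212] [ 0.4886 -0.2041] [0.105 0.055]
 bright [310.5        140.34210526] [ 0.6955 -0.3229] [0.061 0.069]
 bright [293.37037037 113.75308642] [ 0.788  -0.5582] [0.023 0.399]
```

View pics/both2.png

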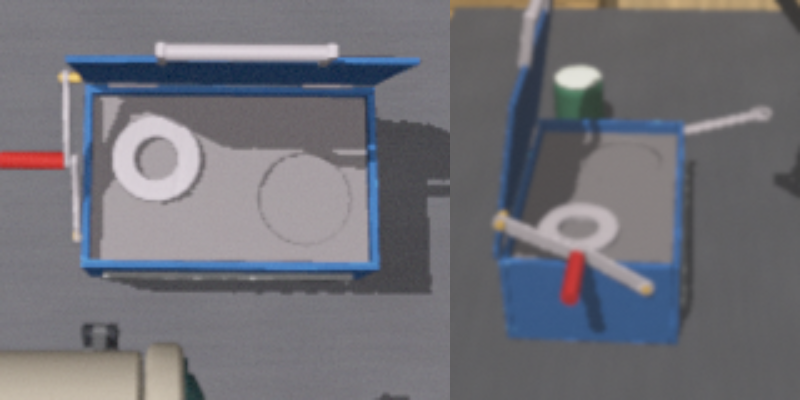

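The lid holds by itself, and the knee fixes to z≈0.134 in both views at (0.651, 0.159), so the stay is locked. In the top crop the ring is at (156,157) and the pocket at (305,198). Next I need both in metres.

```bash
cat > ring.py <<'E'
from h import *
import sys
def ring(im,box,z):
    x0,x1,y0,y1=box;q=im["pixels"][y0:y1,x0:x1]
    g=cv2.resize(cv2.cvtColor(q,cv2.COLOR_BGR2GRAY),None,fx=4,fy=4,interpolation=cv2.INTER_CUBIC)
    b=cv2.threshold(g,185,255,0)[1]
    c=max(cv2.findContours(b,0,1)[0],key=cv2.contourArea);h=cv2.convexHull(c).reshape(-1,2)
    P=onz(im,(h+.5)/4-.5+[x0,y0],z)[:,:2]
    (cx,cy),r=cv2.minEnclosingCircle((P*1000).astype(np.float32));e=cv2.fitEllipse((P*1000).astype(np.float32));return cx,cy,r,e
E
python3 - <<'E'
from ring import *
t=grab("top","pics/top3.png");s=grab("side","pics/side3.png")
print(ring(t,(298,346,170,214),.104))
g=t["pixels"][182:220,295:420].min(2);print(np.percentile(g,[5,25,50,75,95]))
q=t["pixels"]
print("pocket by crop", onz(t,[[260+304.5/2.5-.3,130+198.5/2.5-.3]],.094), proj(t,[[.62,-.118,.094]]))
# case rim now: inner/outer edges
E
```

```text
(659.5147705078125, 36.32948303222656, 44.432777404785156, ((659.2669677734375, 36.25743103027344), (87.7218017578125, 88.03709411621094), 165.95455932617188))
[ 73. 104. 159. 161. 207.]
pocket by crop [[ 0.61867745 -0.11748385  0.094     ]] [[381.68987269 208.59358927]]
```

Emit:
move_arm(steps=[0, -0.005, 0, 0.02, -0.003, -0.01, -1, 0, -0.012, 0, 0.06, -0.009, -0.03, -1, 0, -0.019, 0, 0.1, -0.015, -0.05, -1, 0, -0.026, 0, 0.14, -0.021, -0.07, -1, 0, -0.033, 0, 0.18, -0.027, -0.09, -1, 0, -0.033, 0, 0.215, -0.031, -0.11, -1, 0, -0.033, 0, 0.232, -0.0335, -0.13, -1, 0, -0.033, 0, 0.239, -0.0335, -0.145, -1, 0, -0.033, 0, 0.239, -0.0335, -0.16, -1, 0, -0.033, 0, 0.239, -0.0335, -0.165, -1])

```text
clock: 9.35
position: [0.6527, 0.0367, 0.1637]
ee_rot: [0.071, 0.704, 0.703, 0.072]
contact_force: [-0.8, -1.0, 0.3]
width: -0.0001
gripper_force: 0.0
```

Emit:
move_arm(steps=[0, 0, 0, 0, 0, -0.01, -1, 0, 0, 0, 0, 0, -0.025, -1, 0, 0, 0, 0, 0, -0.038, -1, 0, 0, 0, 0, 0, -0.044, -1, 0, 0, 0, 0, 0, -0.048, -1, 0, 0, 0, 0, 0, -0.048, -1, 0, 0, 0, 0, 0, -0.048, -1, 0, 0, 0, 0, 0, -0.048, -1, 0, 0, 0, 0, 0, -0.048, -1, 0, 0, 0, 0, 0, -0.048, -1])

```text
clock: 10.35
position: [0.6545, 0.0366, 0.1184]
ee_rot: [0.073, 0.703, 0.703, 0.073]
contact_force: [-0.7, 0.2, 0.3]
width: 0.0001
gripper_force: 0.0
```

Emit:
move_arm(steps=[0, 0, 0, 0, 0, -0.002, -1, 0, 0, 0, -0.004, 0, -0.0025, -1, 0, 0, 0, -0.009, 0, -0.0025, -1, 0, 0, 0, -0.015, 0, -0.0025, -1, 0, 0, 0, -0.022, 0, -0.0025, -1, 0, 0, 0, -0.029, 0, -0.0025, -1, 0, 0, 0, -0.035, 0, -0.0025, -1, 0, 0, 0, -0.04, 0, -0.0025, -1, 0, 0, 0, -0.042, 0, -0.0025, -1, 0, 0, 0, -0.042, 0, -0.0025, -1])

```text
clock: 11.35
position: [0.6129, 0.0366, 0.1164]
ee_rot: [0.074, 0.703, 0.703, 0.074]
contact_force: [3.9, 0.7, 5.9]
width: -0.0002
gripper_force: 4.2
```

```bash
python3 - <<'E'
from ring import *
t=grab("top","pics/top4.png");s=grab("side","pics/side4.png")
print(manip.get_state()["position"],manip.get_state()["contact_force"])
cv2.imwrite("pics/both4.png",np.hstack([cv2.resize(t["pixels"][130:290,260:440],(450,400)),cv2.resize(s["pixels"][110:270,260:400],(350,400))]))
E
```

```text
[0.61292149 0.03663406 0.11642844] [3.17451888 1.07625132 6.40106184]
```

View pics/both4.png

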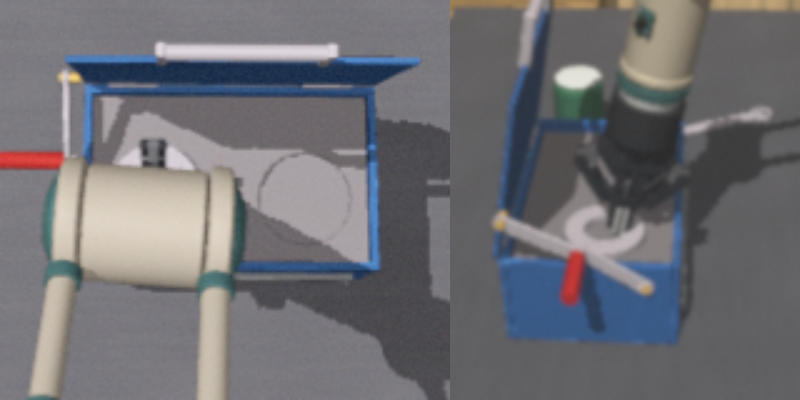

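The ring followed in −x, now at side crop (605,228), and the gripper is clear of the lid. I'll measure the ring's x from the side view.

```bash
python3 - <<'E'
from ring import *
s=grab("side","pics/side5.png");t=grab("top","pics/top5.png")
# predicted outlines for candidate x, compare edge columns
g=s["pixels"].min(2)
for v in range(190,212,2): print(v,"".join("#" if a>165 else "+" if a>140 else "." for a in g[v,295:350]))
a=np.linspace(0,2*np.pi,200)
for cx in(.610,.615,.62,.625):
    for cy in (.0366,):
        p=proj(s,np.c_[cx+.045*np.cos(a),cy+.045*np.sin(a),0*a+.104]);print(cx,p.min(0),p.max(0), p.mean(0))
E
```

```text
190 .......................................................
192 ....................+++++..............................
194 ...............++#########+............................
196 .............+###########++............................
198 ...........+########+..................................
200 ...........+######+....................+##+............
202 ++........++######+..................+####+............
204 ++###+++...+########++...........+#######+.............
206 +++++++###+++###########+###############+..............
208 .++++++++++##########################++................
210 .......++++++.....++############++++...................
0.61 [312.28267999 191.97032879] [344.85162113 211.48374145] [328.4824485 201.5526442]
0.615 [310.48131147 191.93331035] [343.03874342 211.43828402] [326.67676309 201.51153129]
0.62 [308.68097109 191.89631271] [341.22702327 211.39285235] [324.87210513 201.47044157]
0.625 [306.88165838 191.85933585] [339.41820906 211.34744644] [323.06847416 201.42937504]
```

Emit:
move_arm(steps=[0, 0, 0, -0.003, 0, 0.001, -1, 0, 0, 0, -0.006, 0, 0.001, -1, 0, 0, 0, -0.0085, 0, 0.001, -1, 0, 0, 0, -0.0095, 0, 0.001, -1, 0, 0, 0, -0.0095, 0, 0.001, -1, 0, 0, 0, -0.007, 0, 0.001, -1, 0, 0, 0, -0.002, 0, 0.01, -1, 0, 0.01, 0, 0.002, 0, 0.025, -1, 0, 0.025, 0, 0.006, 0, 0.032, -1, 0, 0.033, 0, 0.007, 0, 0.032, -1])

```text
clock: 12.55
position: [0.6194, 0.0367, 0.1482]
ee_rot: [-0.001, 0.707, 0.707, -0.001]
contact_force: [-0.4, 0.3, -0.1]
width: 0.0002
gripper_force: 0.0
```

```bash
cat > sidering.py <<'E'
from ring import *
s=grab("side","pics/side6.png")
print(manip.get_state()["position"],manip.get_state()["ee_rot"],manip.get_state()["contact_force"])
g=s["pixels"].min(2)
for v in range(184,214,2): print(v,"".join("#" if a>165 else "+" if a>140 else "." for a in g[v,295:350]))
E
python3 sidering.py
```

```text
[0.62044937 0.03652049 0.14708201] [-0.00163865  0.70726805  0.7069417  -0.00162741] [ 2.50288718  0.48239926 -1.28019021]
184 .......................................................
186 .......................................................
188 .......................................................
190 .......................................................
192 ...........................++..........................
194 ...................+++######+..........++++............
196 ................++#########+..........+#####++.........
198 ...............+#######++............+#######++........
200 ..............+#######+...............++######+........
202 ++............+#######+...............+#######+........
204 ++###+++.......+#######++...........++#######+.........
206 +++++++##++++..++##########++###++##########+..........
208 .+++++++++++#############################++............
210 ......++++++......+++###############+++................
212 ....................++++###+++++++++...................
```

Emit:
move_arm(steps=[0, 0, 0, 0, 0, -0.01, -1, 0, 0, 0, 0, 0, -0.022, -1, 0, 0, 0, 0, 0, -0.031, -1, 0, 0, 0, 0, 0, -0.035, -1, 0, 0, 0, 0, 0, -0.035, -1, 0, 0, 0, 0, 0, -0.035, -1, 0, 0, 0, 0, -0.003, -0.035, -1, 0, 0, 0, 0, -0.007, -0.035, -1, 0, 0, 0, 0, -0.012, -0.035, -1, 0, 0, 0, 0, -0.018, -0.035, -1])

```text
clock: 13.6
position: [0.6194, 0.019, 0.1126]
ee_rot: [-0.0, 0.707, 0.707, 0.001]
contact_force: [-0.1, 3.0, 0.3]
width: -0.0003
gripper_force: 1.4
```

Emit:
move_arm(steps=[0, 0, 0, 0, -0.009, 0, -1, 0, 0, 0, 0, -0.019, 0, -1, 0, 0, 0, 0, -0.029, 0, -1, 0, 0, 0, 0, -0.04, 0, -1, 0, 0, 0, 0, -0.051, 0, -1, 0, 0, 0, 0, -0.062, 0, -1, 0, 0, 0, 0, -0.073, 0, -1, 0, 0, 0, 0, -0.082, 0, -1, 0, 0, 0, 0, -0.09, 0, -1, 0, 0, 0, 0, -0.094, 0, -1])

```text
clock: 14.6
position: [0.6193, -0.0762, 0.1125]
ee_rot: [0.0, 0.707, 0.707, -0.0]
contact_force: [-0.5, 3.6, 0.7]
width: 0.0002
gripper_force: 1.7
```

Emit:
move_arm(steps=[0, 0, 0, 0, -0.002, 0, -1, 0, 0, 0, 0, -0.004, 0, -1, 0, 0, 0, 0, -0.006, 0, -1, 0, 0, 0, 0, -0.008, 0, -1, 0, 0, 0, 0, -0.01, 0, -1, 0, 0, 0, 0, -0.012, 0, -1, 0, 0, 0, 0, -0.014, 0, -1, 0, 0, 0, 0, -0.016, 0, -1, 0, 0, 0, 0, -0.018, 0, -1, 0, 0, 0, 0, -0.02, 0, -1])

```text
clock: 15.6
position: [0.6193, -0.0956, 0.1124]
ee_rot: [0.0, 0.707, 0.707, -0.0]
contact_force: [-1.0, 3.6, 0.0]
width: 0.0002
gripper_force: 1.4
```

```bash
python3 - <<'E'
from ring import *
t=grab("top","pics/top7.png");s=grab("side","pics/side7.png")
print(manip.get_state()["position"],manip.get_state()["contact_force"])
cv2.imwrite("pics/both7.png",np.hstack([cv2.resize(t["pixels"][130:290,260:440],(450,400)),cv2.resize(s["pixels"][110:270,260:400],(350,400))]))
g=s["pixels"].min(2)
for v in range(160,192,2): print(v,"".join("#" if a>165 else "+" if a>140 else "." for a in g[v,295:355]))
a=np.linspace(0,2*np.pi,200)
for cy,z in((-.105,.104),(-.11,.104),(-.118,.104),(-.118,.099)):
    p=proj(s,np.c_[.6195+.045*np.cos(a),cy+.045*np.sin(a),0*a+z]);print(cy,z,p.min(0),p.max(0))
E
```

```text
[ 0.61928756 -0.09591486  0.11242684] [-0.53070469  1.00843623  0.91797857]
160 ............................................................
162 ............................................................
164 ............................................................
166 ............................................................
168 ............................................................
170 ............................................................
172 ......................++#+++............+++.................
174 ....................+#######+..........+######+.............
176 ...................+#####+...............######+............
178 ...................+#####+...............+#####+............
180 ...................+#######+++.......++########.............
182 .....................+######################++..............
184 .......................+++###############++.................
186 ..........................+++++++++++++.....................
188 ............................................................
190 ............................................................
-0.105 0.104 [313.54440585 166.0709228 ] [342.86061859 181.88441209]
-0.11 0.104 [313.69284094 165.24943051] [342.90664466 180.9524658 ]
-0.118 0.104 [313.92819149 163.94655355] [342.97961962 179.47525258]
-0.118 0.099 [313.9912356  165.28938281] [342.96833861 180.86371045]
```

The ring trails the fingers by about 12 mm and now sits at y≈−0.083, not yet over the pocket. I'll drag on, then slow down.

Emit:
move_arm(steps=[0, 0, 0, 0, -0.003, 0, -1, 0, 0, 0, 0, -0.007, 0, -1, 0, 0, 0, 0, -0.011, 0, -1, 0, 0, 0, 0, -0.015, 0, -1, 0, 0, 0, 0, -0.018, 0, -1, 0, 0, 0, 0, -0.021, 0, -1, 0, 0, 0, 0, -0.0235, 0, -1, 0, 0, 0, 0, -0.0255, 0, -1, 0, 0, 0, 0, -0.027, 0, -1, 0, 0, 0, 0, -0.0285, 0, -1])

```text
clock: 16.7
position: [0.6193, -0.124, 0.1125]
ee_rot: [-0.0, 0.707, 0.707, 0.0]
contact_force: [0.3, 2.0, -1.3]
width: 0.0001
gripper_force: 0.8
```

Emit:
move_arm(steps=[0, 0, 0, 0, -0.001, 0, -1, 0, 0, 0, 0, -0.002, 0, -1, 0, 0, 0, 0, -0.003, 0, -1, 0, 0, 0, 0, -0.004, 0, -1, 0, 0, 0, 0, -0.005, 0, -1, 0, 0, 0, 0, -0.006, 0, -1, 0, 0, 0, 0, -0.007, 0, -1, 0, 0, 0, 0, -0.008, 0, -1, 0, 0, 0, 0, -0.009, 0, -1, 0, 0, 0, 0, -0.01, 0, -1])

```text
clock: 17.7
position: [0.6194, -0.1326, 0.1125]
ee_rot: [-0.001, 0.707, 0.707, 0.001]
contact_force: [0.1, 8.1, 1.5]
width: 0.0002
gripper_force: 3.5
```

```bash
python3 - <<'E'
from ring import *
s=grab("side","pics/side8.png")
print(manip.get_state()["position"],manip.get_state()["contact_force"])
g=s["pixels"].min(2)
for v in range(158,188,2): print(v,"".join("#" if a>165 else "+" if a>140 else "." for a in g[v,295:355]))
E
```

```text
[ 0.61941402 -0.13257977  0.11256968] [0.28844964 5.45930722 1.2627888 ]
158 ............................................................
160 ............................................................
162 ............................................................
164 ............................................................
166 ............................................................
168 .......................+#####+..........+####++.............
170 .....................+#####++...........+######++...........
172 ....................+#####+..............+######+...........
174 ....................+######++..........++######+............
176 .....................+##########++++##########+.............
178 .......................++##################++...............
180 ..........................++++######+++++...................
182 ............................................................
184 ............................................................
186 ............................................................
```

Emit:
move_arm(steps=[0, 0, 0, 0, 0.004, 0, -1, 0, 0, 0, 0, 0.01, 0, -1, 0, 0, 0, 0, 0.012, 0.006, -1, 0, 0, 0, 0, 0.012, 0.02, -1, 0, 0, 0, 0, 0.012, 0.045, -1, 0, 0, 0, 0, 0.012, 0.075, -1, 0, 0, 0, 0, 0.02, 0.105, -1, 0, 0, 0, -0.01, 0.045, 0.13, -1, 0, 0, 0, -0.02, 0.08, 0.145, -1, 0, 0, 0, -0.02, 0.12, 0.15, -1])

```text
clock: 18.75
position: [0.5995, -0.0143, 0.2667]
ee_rot: [0.003, 0.708, 0.706, 0.001]
contact_force: [1.2, 1.0, 0.6]
width: -0.0003
gripper_force: 0.0
```

Emit:
move_arm(steps=[0, 0, 0, 0, 0.04, 0, -1, 0, 0, 0, 0, 0.08, 0, -1, -0.006, 0, 0, 0, 0.115, 0, -1, -0.012, 0, 0, 0, 0.145, 0, -1, -0.018, 0, 0, 0.01, 0.17, -0.01, -1, -0.024, 0, 0, 0.025, 0.182, -0.02, -1, -0.028, 0, 0, 0.04, 0.186, -0.03, -1, -0.028, 0, 0, 0.05, 0.186, -0.04, -1, -0.028, 0, 0, 0.052, 0.186, -0.045, -1, -0.028, 0, 0, 0.052, 0.186, -0.045, -1])

```text
clock: 19.75
position: [0.651, 0.171, 0.2169]
ee_rot: [0.062, 0.705, 0.704, -0.063]
contact_force: [-0.6, -0.2, 0.4]
width: 0.0002
gripper_force: 0.0
```

```bash
python3 - <<'E'
from ring import *
t=grab("top","pics/top9.png");s=grab("side","pics/side9.png")
st=manip.get_state();print(st["position"],st["ee_rot"],st["contact_force"])
cv2.imwrite("pics/both9.png",np.hstack([cv2.resize(t["pixels"][130:290,260:440],(450,400)),cv2.resize(s["pixels"][110:270,260:400],(350,400))]))
for z in(.099,.104):
  try:print(z,ring(t,(358,405,185,232),z)[:3])
  except Exception as e:print(e)
E
```

```text
[0.6510676  0.17110772 0.21820156] [ 0.06214454  0.70498379  0.70376446 -0.06206039] [ 0.19003759 -0.17205648  0.79413604]
0.099 (629.49462890625, -119.64417266845703, 43.32746887207031)
0.104 (628.6063232421875, -118.96719360351562, 43.11443328857422)
```

View pics/both9.png

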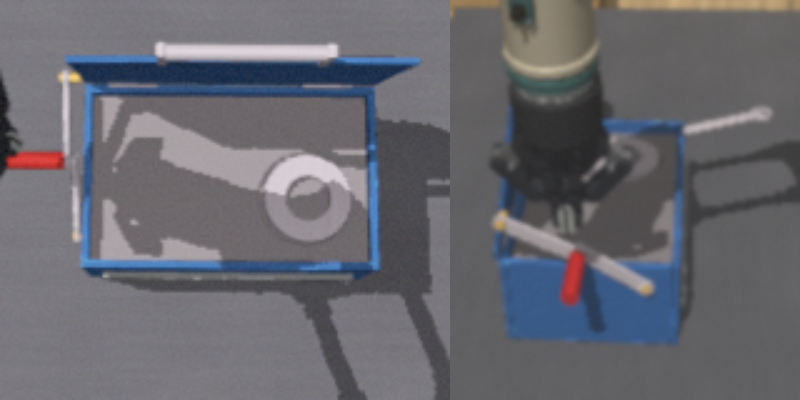

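Top view: the ring is at crop (308,198), over the pocket, with a dark gap on its left. The lid is still locked open. I'll check from the side profile whether the ring has really dropped.

```bash
python3 - <<'E'
from ring import *
s=grab("side","pics/side10.png")
for f,y in(("side6",.0366),("side7",-.083),("side8",-.120)):
    g=cv2.imread(f"pics/{f}.png").min(2).astype(int)
    for z in(.104,.099):
        e=proj(s,[[.6195,y+.045,z],[.6195,y+.045,z-.010],[.6195,y+.045,.094],[.6195,y+.023,z]]);print(f,z,"topedge,bottomedge,plate,holeedge",e[:,1].round(1))
    u=int(round(e[0,0]));v=int(e[0,1])
    print(u,list(range(v-8,v+8)));print(g[v-8:v+8,u-3:u+4].mean(1).round())
E
```

```text
side6 0.104 topedge,bottomedge,plate,holeedge [211.4 214.3 214.3 206.4]
side6 0.099 topedge,bottomedge,plate,holeedge [212.9 215.8 214.3 207.8]
324 [204, 205, 206, 207, 208, 209, 210, 211, 212, 213, 214, 215, 216, 217, 218, 219]
[129. 141. 166. 180. 181. 182. 180. 167. 154. 149. 151. 156. 158. 155.
 151. 137.]
side7 0.104 topedge,bottomedge,plate,holeedge [186.1 188.9 188.9 181.9]
side7 0.099 topedge,bottomedge,plate,holeedge [187.5 190.3 188.9 183.3]
327 [179, 180, 181, 182, 183, 184, 185, 186, 187, 188, 189, 190, 191, 192, 193, 194]
[111. 131. 159. 176. 180. 180. 173. 157. 139. 130. 129. 129. 129. 129.
 129. 129.]
side8 0.104 topedge,bottomedge,plate,holeedge [179.1 181.9 181.9 175.1]
side8 0.099 topedge,bottomedge,plate,holeedge [180.5 183.2 181.9 176.5]
328 [172, 173, 174, 175, 176, 177, 178, 179, 180, 181, 182, 183, 184, 185, 186, 187]
[112. 120. 128. 139. 164. 179. 183. 180. 167. 150. 135. 129. 129. 129.
 129. 129.]
```

The side profile matches a seated ring (top at 0.099, edges within 0.2 px). Now for the crossbar.

Emit:
move_arm(steps=[0, 0, 0, 0, 0, -0.01, -1, 0, 0, 0, 0, 0, -0.025, -1, 0, 0, 0, 0, 0, -0.038, -1, 0, 0, 0, 0, 0, -0.046, -1, 0, 0, 0, 0, 0, -0.05, -1, 0, 0, 0, 0, 0, -0.052, -1, 0, 0, 0, 0, 0, -0.053, -1, 0, 0, 0, 0, 0, -0.054, -1, 0, 0, 0, 0, 0, -0.055, -1, 0, 0, 0, 0, 0, -0.056, -1])

```text
clock: 20.9
position: [0.6515, 0.1722, 0.1618]
ee_rot: [0.062, 0.705, 0.704, -0.062]
contact_force: [0.2, 0.4, 0.6]
width: -0.0
gripper_force: 0.0
```

Emit:
move_arm(steps=[0, 0, 0, 0, 0, -0.003, -1, 0, 0, 0, 0.001, 0, -0.006, -1, 0, 0, 0, 0.002, 0, -0.009, -1, 0, 0, 0, 0.003, 0, -0.012, -1, 0, 0, 0, 0.004, 0, -0.015, -1, 0, 0, 0, 0.005, 0, -0.018, -1, 0, 0, 0, 0.006, 0, -0.021, -1, 0, 0, 0, 0.007, 0, -0.024, -1, 0, 0, 0, 0.008, 0, -0.027, -1, 0, 0, 0, 0.009, 0, -0.03, -1])

```text
clock: 21.9
position: [0.6606, 0.1721, 0.1341]
ee_rot: [0.063, 0.705, 0.704, -0.061]
contact_force: [-3.4, -0.5, 11.6]
width: 0.0002
gripper_force: 5.6
```

Emit:
move_arm(steps=[0, 0, 0, 0.001, 0, -0.003, -1, 0, 0, 0, 0.002, 0, -0.006, -1, 0, 0, 0, 0.003, 0, -0.009, -1, 0, 0, 0, 0.004, 0, -0.012, -1, 0, 0, 0, 0.005, 0, -0.015, -1, 0, 0, 0, 0.0055, 0, -0.018, -1, 0, 0, 0, 0.006, 0, -0.021, -1, 0, 0, 0, 0.006, 0, -0.024, -1, 0, 0, 0, 0.006, 0, -0.027, -1, 0, 0, 0, 0.006, 0, -0.03, -1])

```text
clock: 22.9
position: [0.6608, 0.1718, 0.1035]
ee_rot: [0.059, 0.705, 0.704, -0.066]
contact_force: [-13.9, 0.4, 15.6]
width: -0.0003
gripper_force: 7.5
```

Emit:
move_arm(steps=[0, 0, 0, 0, 0, -0.001, -1, 0, 0, 0, 0, 0, -0.001, -1, 0, 0, 0, 0, 0, -0.001, -1, 0, 0, 0, 0, 0, -0.001, -1, 0, 0, 0, 0, 0, -0.001, -1, 0, 0, 0, 0, 0, -0.001, -1, 0, 0, 0, 0, 0, -0.001, -1, 0, 0, 0, 0, 0, -0.001, -1, 0, 0, 0, 0, 0, -0.001, -1, 0, 0, 0, 0, 0, -0.001, -1])

```text
clock: 23.9
position: [0.6663, 0.1721, 0.1005]
ee_rot: [0.062, 0.704, 0.704, -0.062]
contact_force: [0.3, 0.9, -0.7]
width: -0.0002
gripper_force: 0.0
```

Emit:
move_arm(steps=[0, 0, 0, 0, 0, 0, -1, 0, 0, 0, 0, 0, 0, -1, 0, 0, 0, 0, 0, 0, -1, 0, 0, 0, 0, 0, 0, -1, 0, 0, 0, 0, 0, 0, -1, 0, 0, 0, 0, 0.002, 0, -1, 0, 0, 0, 0, 0.005, 0, -1, 0, 0, 0, 0, 0.01, 0.002, -1, 0, 0, 0, 0, 0.016, 0.006, -1, 0, 0, 0, 0, 0.022, 0.012, -1])

```text
clock: 24.9
position: [0.6662, 0.1948, 0.1127]
ee_rot: [0.062, 0.704, 0.704, -0.062]
contact_force: [-0.9, 0.2, -0.6]
width: -0.0001
gripper_force: 0.0
```

```bash
python3 m.py 11 | grep -A1 knee; python3 -c "
from h import *
s=manip.get_state();print(s['position'],s['contact_force'])"
```

```text
top knee px [276.8046875 202.65625  ] [266 200  23   6 128]
[0.62799002 0.14768104] [0.62203797 0.11961088] [0.63472953 0.1748161 ]
--
side knee px [312.2970297 251.2970297] [309 241   7  20 101]
[0.63242651 0.26352489] [0.62619985 0.23014178] [0.63893224 0.29071285]
[0.66712841 0.19558191 0.11389787] [ 0.04128995  0.67554666 -0.64927153]
```

View pics/both11.png

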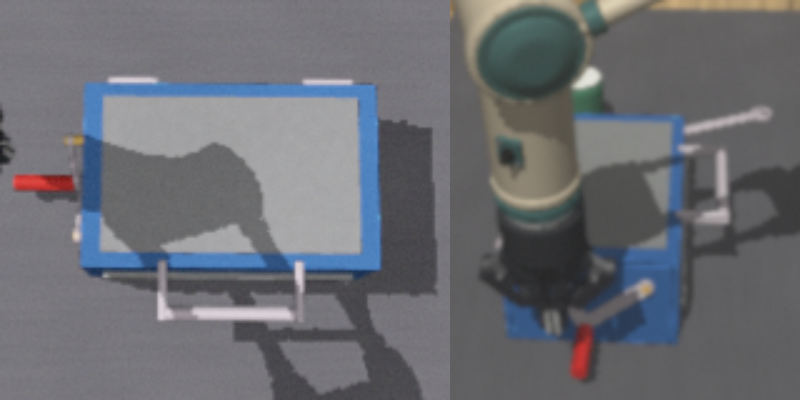

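The lid is almost down, with the knee back near its folded position at top px (277,203). I'll back away upward and let it settle.

Emit:
move_arm(steps=[0, 0, 0, 0, 0.005, 0.015, -1, 0, 0, 0, 0, 0.01, 0.04, -1, 0, 0, 0, -0.005, 0.015, 0.07, -1, 0, 0, 0, -0.02, 0.03, 0.1, -1, 0, 0, 0, -0.04, 0.05, 0.13, -1, 0, 0, 0, -0.07, 0.07, 0.15, -1, 0, 0, 0, -0.1, 0.09, 0.16, -1, 0, 0, 0, -0.13, 0.11, 0.165, -1, 0, 0, 0, -0.15, 0.12, 0.165, -1, 0, 0, 0, -0.16, 0.12, 0.165, -1])

```text
clock: 26.0
position: [0.5047, 0.3152, 0.2777]
ee_rot: [0.062, 0.704, 0.705, -0.062]
contact_force: [0.4, -0.1, -0.7]
width: -0.0002
gripper_force: 0.0
```

Emit:
move_arm(steps=[0, 0, 0, 0, 0, 0, -1, 0, 0, 0, 0, 0, 0, -1, 0, 0, 0, 0, 0, 0, -1, 0, 0, 0, 0, 0, 0, -1, 0, 0, 0, 0, 0, 0, -1, 0, 0, 0, 0, 0, 0, -1, 0, 0, 0, 0, 0, 0, -1, 0, 0, 0, 0, 0, 0, -1, 0, 0, 0, 0, 0, 0, -1, 0, 0, 0, 0, 0, 0, -1])

```text
clock: 27.0
position: [0.5063, 0.3142, 0.2776]
ee_rot: [0.062, 0.704, 0.704, -0.062]
contact_force: [-0.2, 0.0, 0.1]
width: -0.0001
gripper_force: 0.0
```

```bash
python3 - <<'E'
from h import *
import pickle
d=pickle.load(open("im0.pkl","rb"))
for n in("top","side"):
    im=grab(n,f"pics/{n}12.png")
    for k,i in(("before",d[n]),("after",im)):
        q=i["pixels"].astype(int);mm=((q[:,:,2]>70)&(q[:,:,1]<.4*q[:,:,2])&(q[:,:,0]<.4*q[:,:,2])).astype(np.uint8)
        N,L,S,C=cv2.connectedComponentsWithStats(mm);j=1+np.argmax(S[1:,4]);print(n,k,C[j],S[j])
        g=(q.min(2)>150)
        if n=="top":
            h=g[245:270,310:400];v,u=np.nonzero(h);print("handle",u.mean()+310,v.mean()+245)
        b=g[215:295,440:490] if n=="top" else g[145:170,355:395]
        v,u=np.nonzero(b);print("wrench",u.mean(),v.mean())
    dd=cv2.absdiff(im["pixels"],d[n]["pixels"]).max(2);
    if n=="top":
        print("diff gear",(dd[210:255,160:210]>40).sum(),"can",(dd[160:205,440:490]>40).sum(),"wrench",(dd[215:295,440:490]>40).sum())
s=manip.get_state();print(s["clock"],s["contact_force"])
E
```

```text
top before [277.00746269 202.53731343] [266 200  23   6 134]
handle 352.1364902506964 253.97771587743733
wrench 25.853564547206165 39.70712909441233
top after [277.08148148 202.51851852] [266 200  23   6 135]
handle 352.14404432132966 253.93351800554018
wrench 25.785185185185185 39.568518518518516
diff gear 950 can 0 wrench 0
side before [312.26213592 250.78640777] [309 241   7  20 103]
wrench 12.85576923076923 15.278846153846153
side after [312.28846154 250.78846154] [309 241   7  20 104]
wrench 24.88235294117647 1.8823529411764706
27.1 [-0.5329243   0.48842629  0.11997013]
```

The lid, knee and handle are back at their shut pixel positions, and the wrench and can haven't moved. The difference at the gear is the arm hanging 0.2 m above it. Handing in.

```bash
python3 -c "
from rig import manip
print(manip.sign_off())"
```

```text
the job is handed in; nothing more can be done
None
```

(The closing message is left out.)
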